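# Gauge two brass plinths under a bridge bar

## Robot

A 6-joint arm with a two-finger parallel gripper is mounted at the origin on the work surface. World frame = base frame: x ahead of the robot, y to its left, z up, the work surface at z = 0. Lengths are in m, angles in rad, forces in N, time in s.
With the tool pointing down it reaches from about 0.425 to 0.95 m from the base axis. Payload 3.5 kg.
Tool frame: the origin (TCP) lies midway between the tips of the shut fingers; the grasp point (between the pads) lies ctrl.grasp_offset behind it (ctrl.grasp_offset is the distance from the TCP to the grasp point, in m); x points along the fingers, y is the direction in which the jaws open and shut, and the axes are right-handed (so a half turn about x gives the same grasp; the last joint's range is limited). The gripper opens to 85 mm and grips with 20 to 120 N. Pads are 22 mm wide; open, the fingers measure 114 mm over their backs; the gripper's body (76 mm by 85 mm) begins 54 mm behind the grasp point. The pads swing forward as they close: fully open they stand 13 mm farther back than shut.
Start: joints at [1.151, 0.286, 1.577, -0, 1.279, -0.15], TCP at [0.18, 0.651, 0.231] pointing down, gripper open.
Joint ranges: [-2.77, 2.77], [-0.9, 2.22], [0.21, 2.48], [-1.53, 4.67], [0.24, 2.81], [-2.84, 2.84]. Speed limits (rad/s): [2.79, 2.79, 3.14, 3.14, 3.14, 3.14].

## Interface

Orientations are given as a unit quaternion [x, y, z, w].
In Python, from plant import readout, read_camera, sign_off, ctrl gives the robot as it stands.
- The arm moves only by the tool drive_tool, never from a script. Its argument "steps" is a list of rows, each a list of 5 numbers: the shift along the tool's x, y, z in cm, then the turn about the tool's x in degrees, then the opening, from 0 (shut) to 1 (fully open). A call has 1 to 10 rows; each row shifts and turns the commanded pose from where the row before left it, along the tool's axes as they then stand; what a row does not reach is not made up. A row lasts 1/10 s, in which the tool goes at most 50 mm and 8.59 degrees, less where a joint would pass 70% of its speed; a pose out of reach is approached as far as the arm can. A call is refused whole if a number of a shift passes 5 or a number of a turn 8.59, either way. A call with a gripper value outside its range is refused whole. The fingers move at their own pace and stop on an object; "force" is the grip in N (left out, the last holds). Time passes only in rows, so rows that do not move let the fingers close. It gives the time, the measured TCP pose, the force and the opening at its end, in the units of the state.
- readout.get_state(): the state, without advancing time (a new reading comes with each control period).
- read_camera(name): name is "scene" or "top" or "wrist"; returns a dict with "frame" (400x640x3 uint8, red, green, blue), "vertical_fov" (degrees; the focal length in pixels is half the picture's height over the tangent of half this angle, whatever the lens; pixels are square), "cx", "cy" (the principal point, pixels), "eye" and "orientation" of the camera in the world. Camera axes: x right, y up, looking along -z (the intrinsics and any distortion apply to the point x, -y, -z); pixel columns grow to the right and rows downward; lengths in m; the calibration is good to about 2 mm. The wrist camera is an equidistant fisheye: a pixel r from the principal point sees the ray r / f radians off the axis. A picture is of the moment at which its call begins. There is no depth.
- sign_off(): hands the job in, once; it reports no verdict.
The state is a dict: "time": time; "qpos": joint angles; "dq": joint speeds; "joint_efforts": joint torques, N m; "eef_pos": TCP position; "tcp_rot": TCP orientation; "contact_force": force on the tool from outside, world axes, zero at the start; "wrist_torque": the same for the moment, N m; "opening": opening from 0.0 (shut) to 1.0 (fully open).
Only numpy, scipy, OpenCV 4.12 (cv2) and the standard library are available. Lean on these libraries where they do the work, as an engineer would, in place of code of your own. Each camera call takes 0.05 s, during which the arm holds its last target. There are 200 camera calls.

## Task

One of the two brass plinths has a boss that is too tall, and only the bridge gauge can tell you which. Push a plinth along the bench, nose (the end nearest the boss) first and from the robot's side, under the gauge's bar, gently and without ramming it: leave the one that clears lying there with its whole boss just past the bar and its tail still under the bar, and lay the one that catches flat in the wooden tray. Leave the urn, the hammer and the can where they are.

Things in the scene. Friction and masses are not known exactly. Their poses are not given: they have to be found in the camera images.
- gauge: fixed bridge gauge: a square steel bar on two grey posts (92 mm tall), 130 mm clear between the posts and between their feet (80 mm long in x, 10 high); bare bench runs through. Origin: on the bench below the bar's middle; x is the pushing direction, from the robot's side to the far side, y along the bar, z up. More than 40 N on it is ramming
- bar (a point): middle of the bar's underside, 62 mm above the bench; the bar is 14 mm thick along x, its top at 78 mm. The lower boss clears with 2.5 mm of air; the taller one catches by 2.5 mm with its axis 27 mm short of the bar's middle: stop pushing when the force has risen by about 14 N
- plinth_a: one of two look-alikes: hollow cast brass statue plinth: block 140 x 64 mm, 45 high, with a round upright boss (diameter 39) on top nearer one end. Weighs 0.38 to 0.58 kg; sliding it on the bench takes 2 to 7 N. Origin: underside, on the boss axis; x points to the nose, the end nearest the boss, 40 mm ahead; the tail end is 100 mm behind; z up
- plinth_b: the other look-alike: hollow cast brass statue plinth: block 140 x 64 mm, 45 high, with a round upright boss (diameter 39) on top nearer one end. Weighs 0.38 to 0.58 kg; sliding it on the bench takes 2 to 7 N. Origin: underside, on the boss axis; x points to the nose, the end nearest the boss, 40 mm ahead; the tail end is 100 mm behind; z up
- plinth_a_mid (a point): middle of the plinth_a block, 30 mm behind its boss axis, 22.5 mm above its underside; axes as the plinth's. Lift it here, across the 64 mm width. Its boss top is 59.5 mm above its underside or 64.5 (one plinth each, which changes from start to start); the boss has 1 mm of play and cannot come out
- plinth_b_mid (a point): middle of the plinth_b block, 30 mm behind its boss axis, 22.5 mm above its underside; axes as the plinth's. Lift it here, across the 64 mm width. Its boss top is 59.5 mm above its underside or 64.5 (one plinth each, which changes from start to start); the boss has 1 mm of play and cannot come out
- tray: fixed open wooden tray, 205 mm (x) by 150 mm (y) outside, walls 6 mm thick and 22 mm high, inner floor 6 mm above the bench; a plinth fits in it lengthwise along x. Origin: underside centre
- urn: brass urn 115 mm tall, 72 mm in diameter, standing; a bystander to be left where it is. Origin: underside centre
- hammer: hammer lying on the bench; a bystander to be left where it is. Origin: on its underside, handle along its x
- can: plain aluminium can 150 mm tall, 66 mm in diameter, standing; a bystander to be left where it is. Origin: underside centre
There are look-alikes about, which are no part of the job. Leave any orange or red look-alike of the gauge alone.

How it is judged:
By the outcome, as a careful person would: the job done as asked, in the order asked, and still so for the second after the job is handed in, with the robot touching nothing.
It also fails if it takes over 72 s, if anything falls off the work surface, if the arm or the gripper's body presses on something with over 40 N, if the wrist force passes 120 N, or if a joint passes its speed limit or range.

## Working session

There is one attempt and no reset: what is moved stays moved. The work goes in short steps, Python scripts to look and compute and a tool call to move; the robot and the scene stay as the last step left them, time stands still between calls to the robot, and variables do not carry over. Pictures are saved under pics/ and viewed, about 8 in all and at most 12, crops included, and the job is handed in when it is done.

Besides the shell and the picture viewer there is one more tool, called after ">>>" by a JSON object that holds its "fn" and its "kwargs". drive_tool: Moves the arm, as the interface text tells. Its arguments: {"type":"object","properties":{"steps":{"type":"array","items":{"type":"array","items":{"type":"number"}}},"force":{"type":"number"}},"required":["steps"]}

```bash
ls; mkdir -p pics; cat > h.py <<'E'
import numpy as np, cv2
from scipy.spatial.transform import Rotation as R
from plant import readout, read_camera, sign_off, ctrl
def shot(n,fn=None):
    c=read_camera(n)
    if fn: cv2.imwrite('pics/'+fn,c['frame'][:,:,::-1])
    return c
def ray(c,u,v,fish=False):
    H=c['frame'].shape[0]; f=H/2/np.tan(np.radians(c['vertical_fov'])/2)
    x=(u-c['cx'])/f; y=(v-c['cy'])/f
    if fish:
        r=np.hypot(x,y); s=np.sinc(r/np.pi); d=np.array([x*s,-y*s,-np.cos(r)])
    else: d=np.array([x,-y,-1])
    return np.array(c['eye']),R.from_quat(c['orientation']).apply(d)
def onz(c,u,v,z,fish=False):
    e,d=ray(c,u,v,fish); return e+d*(z-e[2])/d[2]
def proj(c,p):
    H=c['frame'].shape[0]; f=H/2/np.tan(np.radians(c['vertical_fov'])/2)
    q=R.from_quat(c['orientation']).inv().apply(np.array(p)-c['eye'])
    return c['cx']+f*q[0]/-q[2], c['cy']-f*q[1]/-q[2]
E
python3 - <<'E'
from h import *
for n in('scene','top'):
    c=shot(n,n+'1.png'); print(n,c['vertical_fov'],c['cx'],c['cy'],c['eye'],c['orientation'],[k for k in c])
print(readout.get_state(), ctrl.grasp_offset)
E
```

```text
pics
scene 46.6837565199051 330.055241339558 198.91269748416806 [ 1.3882683  -0.32651099  1.00842027] [0.31798494 0.22096906 0.52556296 0.75752348] ['frame', 'vertical_fov', 'cx', 'cy', 'eye', 'orientation']
top 56.08310091324438 325.2940947639794 197.90027836928644 [0.36823055 0.01629539 1.25909754] [ 0.03347526 -0.04786799 -0.70267415  0.70911008] ['frame', 'vertical_fov', 'cx', 'cy', 'eye', 'orientation']
{'time': 0.1, 'qpos': array([ 1.15102398e+00,  2.87121467e-01,  1.57800157e+00,  4.45422386e-05,
        1.27864656e+00, -1.49993535e-01]), 'dq': array([-0.00070693, -0.00204657, -0.00264991, -0.00112157,  0.00045664,
       -0.00035584]), 'joint_efforts': array([ 1.15856783e-03, -4.07296515e+01, -2.93700278e+01, -1.27693424e-04,
        3.48919879e-03, -3.04484075e-06]), 'eef_pos': array([0.17961318, 0.65005137, 0.23007164]), 'tcp_rot': array([ 0.09436228,  0.70091332, -0.09583109,  0.70045177]), 'contact_force': array([-0.28068827, -0.31291684, -0.50543221]), 'wrist_torque': array([ 0.0078262 , -0.05731794, -0.02482326]), 'opening': 0.9993824190062114} 0.0187
```

View pics/top1.png

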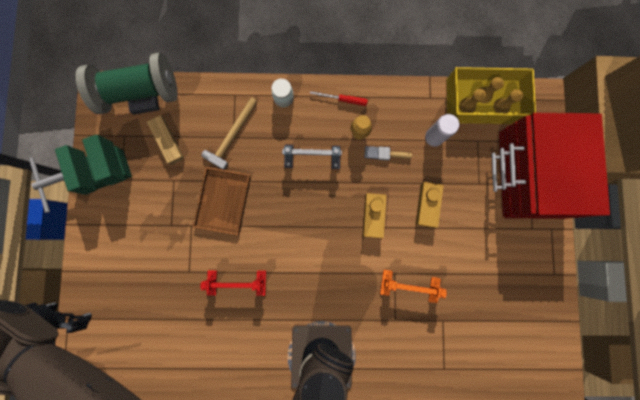

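View pics/scene1.png

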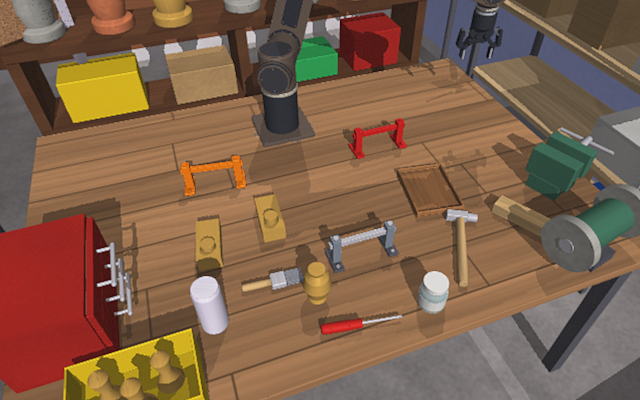

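Top view, with the robot at the bottom and +x up: the grey gauge is at (312,155), and the tray is at (223,202). The plinths are at (374,215) and (429,203), noses up. The urn is at (362,125), the can at (442,130) and the hammer at (230,135). The red and orange gauges are decoys.

```bash
python3 - <<'E'
from h import *
im=cv2.imread('pics/top1.png'); 
cr=cv2.resize(im[130:260,190:450],None,fx=3,fy=3,interpolation=cv2.INTER_CUBIC); cv2.imwrite('pics/crop1.png',cr)
c=shot('top')
hsv=cv2.cvtColor(im,cv2.COLOR_BGR2HSV)
for p in [(374,230),(368,215),(429,215),(312,152),(290,155),(223,205),(400,200),(374,207)]: print(p,hsv[p[1],p[0]])
E
```

```text
(374, 230) [ 19 168 202]
(368, 215) [ 18 175 157]
(429, 215) [ 19 165 198]
(312, 152) [  0   4 173]
(290, 155) [107  33  54]
(223, 205) [ 14 161 122]
(400, 200) [ 15 149 151]
(374, 207) [ 19 172 197]
```

View pics/crop1.png

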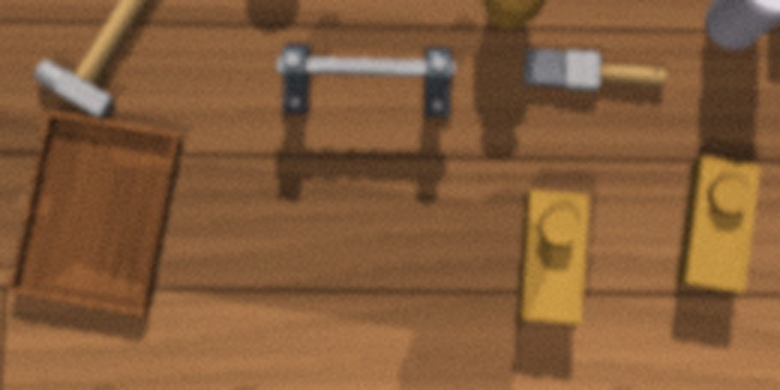

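```bash
cat > m.py <<'E'
from h import *
c=shot('top')
P=lambda u,v,z: onz(c,190+(u+.5)/3-.5,130+(v+.5)/3-.5,z)[:2]
def rect(q,z,n):
    p=np.array([P(u,v,z) for u,v in q]); m=p.mean(0); ax=(p[0]+p[1]-p[2]-p[3])/2; lat=(p[0]+p[3]-p[1]-p[2])/2
    print(n,m.round(4),'L',np.linalg.norm(ax).round(3),'W',np.linalg.norm(lat).round(3),'yaw',np.degrees(np.arctan2(ax[1],ax[0])).round(1),np.degrees(np.arctan2(-lat[0],lat[1])).round(1))
rect([(530,190),(590,193),(582,323),(523,321)],.045,'A')
rect([(702,155),(760,163),(742,292),(685,285)],.045,'B')
rect([(51,115),(183,135),(148,315),(15,288)],.022,'tray')
bl,br=P(279,64,.078),P(455,68,.078); d=bl-br
print('bar',bl,br,(bl+br)/2,np.linalg.norm(d),np.degrees(np.arctan2(-d[0],d[1])))
for n,q in(('footL',(296,113)),('footR',(438,115)),('postL',(294,58)),('postR',(438,60))): print(n,P(*q,.01 if 'f' in n else .092))
print('urn',onz(c,362,122,.1),'can',onz(c,446,123,.15), 'brush',onz(c,368,153,0.01))
im=cv2.cvtColor(c['frame'],cv2.COLOR_RGB2HSV)
m=cv2.inRange(im,(17,150,175),(24,255,255)); m[:160]=0
for k in cv2.findContours(m,cv2.RETR_EXTERNAL,cv2.CHAIN_APPROX_NONE)[0]:
    if cv2.contourArea(k)>300:
        b=cv2.boxPoints(cv2.minAreaRect(k)); print(np.array([onz(c,*q,.045)[:2] for q in b]).round(3).tolist())
E
python3 m.py
```

```text
A [ 0.4542 -0.1701] L 0.142 W 0.065 yaw -3.7 -1.9
B [ 0.4919 -0.3518] L 0.144 W 0.063 yaw -9.1 -6.9
tray [0.4994 0.3294] L 0.198 W 0.148 yaw -9.1 -9.5
bar [0.65484283 0.13062714] [ 0.65291223 -0.05765446] [0.65387753 0.03648634] 0.18829149668932732 -0.5874782494206736
footL [0.6153123  0.11695495]
footR [ 0.61494852 -0.04288689]
postL [0.65812674 0.11359029]
postR [ 0.65795896 -0.03872084]
urn [ 0.747231  -0.1219583  0.1      ] can [ 0.73151508 -0.37405101  0.15      ] brush [ 0.66815971 -0.15280465  0.01      ]
[[0.385, -0.14], [0.524, -0.144], [0.523, -0.204], [0.384, -0.199]]
[[0.428, -0.312], [0.562, -0.334], [0.554, -0.396], [0.42, -0.374]]
```

```bash
cat > g.py <<'E'
# usage: g.py yaw x y z [x y z ...]: turn, then shifts (cm) in tool axes; yaw = heading of jaw axis minus 90 (mod 180)
import sys; from h import *
a=[float(v) for v in sys.argv[1:]]; s=readout.get_state(); r=R.from_quat(s['tcp_rot']); M=r.as_matrix(); p=s['eef_pos']
j=np.degrees(np.arctan2(M[1,1],M[0,1]))-90; d=(a[0]-j+90)%180-90
t=-d if M[2,0]<0 else d
M2=M@R.from_euler('x',t,degrees=True).as_matrix()
print('t',s['time'],'p',p.round(4),'toolx',M[:,0].round(3),'jawyaw',round(j,2),'turn',round(t,2),'q6',s['qpos'][5].round(2),'F',s['contact_force'].round(1),'op',round(s['opening'],3))
print('world->tool y',M2[:,1].round(3),'z',M2[:,2].round(3))
for k in range(1,len(a),3):
    q=np.array(a[k:k+3]); print(q,'shift',(M2.T@(q-p)*100).round(2)); p=q
E
python3 g.py -2.5 0.5 0.2 0.2 0.454 -0.170 0.12 .454 -.17 .008
```

```text
t 0.2 p [0.1797 0.6502 0.2304] toolx [-0.001 -0.001 -1.   ] jawyaw -15.46 turn -12.96 q6 -0.15 F [0.3 0.1 0.2] op 1.004
world->tool y [ 0.044  0.999 -0.001] z [ 0.999 -0.044 -0.001]
[0.5 0.2 0.2] shift [  3.09 -43.57  33.96]
[ 0.454 -0.17   0.12 ] shift [  8.06 -37.15  -2.98]
[ 0.454 -0.17   0.008] shift [1.12e+01 2.00e-02 1.00e-02]
```

>>> {"fn": "drive_tool", "kwargs": {"steps": [[0,0,0,-6.5,1],[0,-1,0.5,-6.46,1],[0.2,-3.6,2.8,0,1],[0.3,-4,3.2,0,1],[0.3,-4,3,0,1],[0.3,-4,3,0,1],[0.3,-4,3,0,1],[0.3,-4,3,0,1],[0.3,-4,3,0,1],[0.3,-4,3,0,1]], "force": 60}}

```text
time: 1.2
eef_pos: [0.4088, 0.3135, 0.2084]
tcp_rot: [0.015, 0.707, -0.015, 0.707]
contact_force: [0.2, 0.2, 0.9]
opening: 1.001
```

```bash
python3 g.py -2.5 0.47 -0.05 0.17 0.454 -0.170 0.15 .454 -.17 .008
```

```text
t 1.2 p [0.4088 0.3135 0.2084] toolx [ 0.  0. -1.] jawyaw -2.48 turn 0.02 q6 -1.07 F [0.2 0.2 0.9] op 1.001
world->tool y [0.044 0.999 0.   ] z [ 0.999 -0.044  0.   ]
[ 0.47 -0.05  0.17] shift [  3.83 -36.05   7.7 ]
[ 0.454 -0.17   0.15 ] shift [  2.   -12.06  -1.08]
[ 0.454 -0.17   0.008] shift [ 1.42e+01 -0.00e+00 -1.00e-02]
```

>>> {"fn": "drive_tool", "kwargs": {"steps": [[0.4,-4,0.9,0,1],[0.4,-4,0.9,0,1],[0.4,-4,0.9,0,1],[0.4,-4,0.8,0,1],[0.4,-4,0.8,0,1],[0.4,-4,0.8,0,1],[0.4,-4,0.8,0,1],[0.4,-4,0.8,0,1],[0.4,-4,0.8,0,1],[0.4,-4,0,0,1]]}}

```text
time: 2.2
eef_pos: [0.466, -0.0895, 0.1685]
tcp_rot: [0.015, 0.707, -0.016, 0.707]
contact_force: [0.1, -0.3, -0.4]
opening: 1.001
```

>>> {"fn": "drive_tool", "kwargs": {"steps": [[1,-4,-1,0,1],[1,-2.5,0,0,1],[0,0,0,0,1],[0,0,0,0,1]]}}

```text
time: 2.6
eef_pos: [0.4526, -0.1521, 0.1482]
tcp_rot: [0.016, 0.707, -0.016, 0.707]
contact_force: [0.5, 0.2, 0.4]
opening: 1.001
```

```bash
python3 - <<'E'
from h import *
c=shot('wrist','w1.png'); print(c['vertical_fov'],c['cx'],c['cy'],c['eye'],c['orientation'])
E
python3 g.py -2.5 0.454 -0.170 0.1 .454 -.17 .008
```

```text
65.70646984690485 321.2933917051374 200.8337440202783 [ 0.38235093 -0.14947317  0.29023643] [-0.10077368 -0.09683463  0.68423997  0.71573975]
t 2.65 p [ 0.4529 -0.1516  0.1485] toolx [-0.  0. -1.] jawyaw -2.51 turn -0.01 q6 -2.06 F [-0.3 -0.  -0.8] op 1.0
world->tool y [0.044 0.999 0.   ] z [ 0.999 -0.044 -0.   ]
[ 0.454 -0.17   0.1  ] shift [ 4.85 -1.83  0.19]
[ 0.454 -0.17   0.008] shift [ 9.2 -0.   0. ]
```

View pics/w1.png

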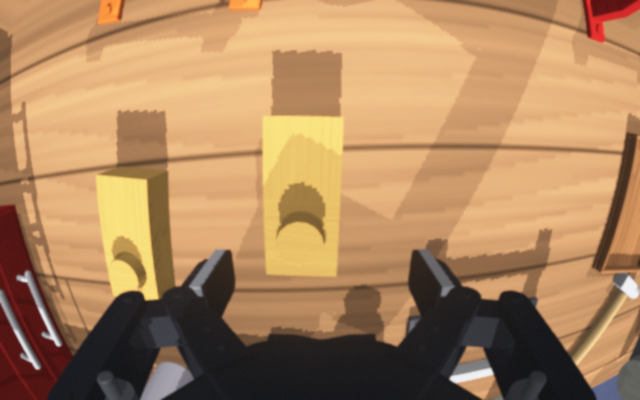

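Wrist view, with up = -x: plinth A's top has corners (263,116), (343,117), (337,276) and (265,274), and sits a little left of the jaws' middle.

```bash
python3 - <<'E'
from h import *
c=shot('wrist')
p=np.array([onz(c,*q,.045,True)[:2] for q in [(263,116),(343,117),(337,276),(265,274)]]);print(p.round(4),p.mean(0))
a=p[2]+p[3]-p[0]-p[1];print(np.degrees(np.arctan2(a[1],a[0])),np.linalg.norm(a)/2)
E
```

```text
[[ 0.3815 -0.1951]
 [ 0.3858 -0.132 ]
 [ 0.525  -0.1409]
 [ 0.5208 -0.2065]] [ 0.4532525  -0.16862352]
-4.1575179456251705 0.13957598034350546
```

>>> {"fn": "drive_tool", "kwargs": {"steps": [[1,-0.9,0.1,1.3,1],[2,-0.85,0,0,1],[2.2,0,0,0,1],[2.2,0,0,0,1],[2.2,0,0,0,1],[2,0,0,0,1],[1.5,0,0,0,1],[0.8,0,0,0,1],[0,0,0,0,1]]}}

```text
time: 3.6
eef_pos: [0.4522, -0.1688, 0.0082]
tcp_rot: [0.024, 0.708, -0.023, 0.706]
contact_force: [-0.0, -0.0, 0.3]
opening: 0.998
```

>>> {"fn": "drive_tool", "kwargs": {"steps": [[0,0,0,0,0.5],[0,0,0,0,0.5],[0,0,0,0,0.5],[0,0,0,0,0.5],[0,0,0,0,0.5],[0,0,0,0,0.5]]}}

```text
time: 4.2
eef_pos: [0.4539, -0.1701, 0.0106]
tcp_rot: [0.023, 0.706, -0.024, 0.707]
contact_force: [0.3, 1.3, 6.3]
opening: 0.74
```

```bash
python3 g.py -0.3 .454 -.17 .060 .530 .036 .06 .53 .036 .009
```

```text
t 4.2 p [ 0.4539 -0.1701  0.0106] toolx [ 0.002 -0.001 -1.   ] jawyaw -3.8 turn -3.5 q6 -2.07 F [0.3 1.3 6.3] op 0.74
world->tool y [ 0.005  1.    -0.001] z [ 1.    -0.005  0.002]
[ 0.454 -0.17   0.06 ] shift [-4.94  0.01  0.02]
[0.53  0.036 0.06 ] shift [-0.   20.64  7.49]
[0.53  0.036 0.009] shift [ 5.1   0.   -0.01]
```

>>> {"fn": "drive_tool", "kwargs": {"steps": [[-1,0,0,0,0.5],[-2,0,0,0,0.5],[-2,0,0,0,0.5],[0,1,0.4,-1.5,0.5],[0,3,1,-2,0.5],[0,3.5,1.3,0,0.5],[0,3.5,1.3,0,0.5],[0,3.5,1.3,0,0.5],[0,3.5,1.3,0,0.5],[0,2.2,0.8,0,0.5]]}}

```text
time: 5.2
eef_pos: [0.5284, 0.0345, 0.0575]
tcp_rot: [0.001, 0.708, -0.001, 0.706]
contact_force: [-0.3, -1.0, -3.9]
opening: 0.738
```

>>> {"fn": "drive_tool", "kwargs": {"steps": [[0,0.4,0.1,0,0.5],[0,0,0,0,0.5],[0,0,0,0,0.5]]}}

```text
time: 5.5
eef_pos: [0.5294, 0.0351, 0.0583]
tcp_rot: [0.002, 0.708, -0.002, 0.706]
contact_force: [0.6, 0.4, -4.1]
opening: 0.735
```

```bash
python3 g.py -0.3 .53 .036 .06 .53 .036 .009; python3 -c "
from h import *
shot('wrist','w2.png')"
```

```text
t 5.5 p [0.5294 0.0351 0.0583] toolx [-0.002 -0.    -1.   ] jawyaw -0.28 turn 0.02 q6 -1.69 F [ 0.6  0.4 -4.1] op 0.735
world->tool y [ 0.005  1.    -0.   ] z [ 1.    -0.005 -0.002]
[0.53  0.036 0.06 ] shift [-0.17  0.09  0.06]
[0.53  0.036 0.009] shift [5.1  0.   0.01]
```

View pics/w2.png

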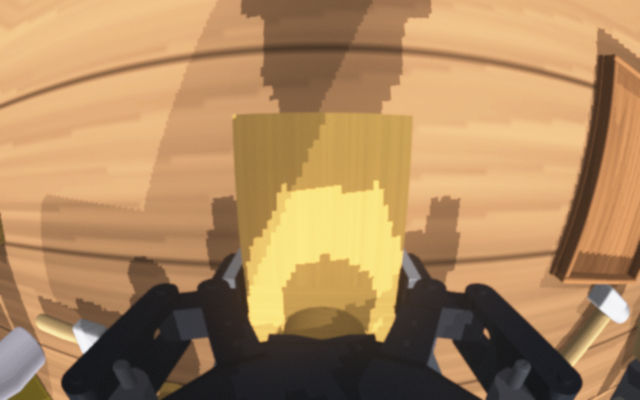

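The plinth is held squarely and level, with its tail edge from (233,115) to (412,115). Next I lower it, release, and retreat behind the tail.

>>> {"fn": "drive_tool", "kwargs": {"steps": [[1.5,0,0,0,0.5],[1.5,0,0,0,0.5],[1,0,0,0,0.5],[0.6,0,0,0,0.5],[0.3,0,0,0,0.5],[0,0,0,0,0.5],[0,0,0,0,1],[0,0,0,0,1],[0,0,0,0,1],[0,0,0,0,1]]}}

```text
time: 6.55
eef_pos: [0.5311, 0.0353, 0.0108]
tcp_rot: [0.002, 0.707, -0.002, 0.707]
contact_force: [0.0, -0.1, -0.6]
opening: 1.003
```

>>> {"fn": "drive_tool", "kwargs": {"steps": [[-2,0,0,0,1],[-4,0,0,0,1],[-4,0,-1,0,0.6],[-1,0,-4,0,0.5],[0,0,-4,0,0.5],[0,0,-0.5,0,0.5],[0,0,0,0,0.5]]}}

```text
time: 7.25
eef_pos: [0.435, 0.0359, 0.1205]
tcp_rot: [0.002, 0.707, -0.002, 0.707]
contact_force: [0.7, 1.0, 1.1]
opening: 0.501
```

```bash
python3 g.py -0.3 .44 .036 .06 .44 .036 .015; python3 - <<'E'
from h import *
c=shot('wrist','w3.png'); np.save('w3.npy',c,allow_pickle=True)
E
```

```text
t 7.25 p [0.435  0.0359 0.1205] toolx [ 0.001 -0.    -1.   ] jawyaw -0.3 turn -0.0 q6 -1.72 F [0.7 1.  1.1] op 0.501
world->tool y [ 0.005  1.    -0.   ] z [ 1.    -0.005  0.001]
[0.44  0.036 0.06 ] shift [6.05 0.01 0.5 ]
[0.44  0.036 0.015] shift [ 4.5  0.  -0. ]
```

View pics/w3.png

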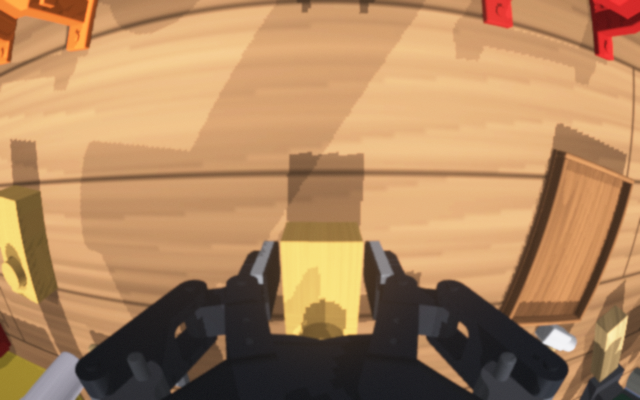

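```bash
python3 - <<'E'
from h import *
c=np.load('w3.npy',allow_pickle=True).item()
for q in [(281,241),(364,241),(289,222),(359,222)]: print(onz(c,*q,.045 if q[1]>230 else 0,True))
E
```

```text
[0.45942091 0.00442004 0.045     ]
[0.45976238 0.06822224 0.045     ]
[0.46027431 0.00614767 0.        ]
[0.46061834 0.06952642 0.        ]
```

>>> {"fn": "drive_tool", "kwargs": {"steps": [[2,0,0,0,0.5],[3,0,0,0,0.5],[3,0,0,0,0.5],[1.5,0,0,0,0.5],[0.8,0,0,0,0.5],[0,0,0,0,0.5],[0,0,0,0,0.5]]}}

```text
time: 8.0
eef_pos: [0.437, 0.0356, 0.0181]
tcp_rot: [0.002, 0.707, -0.002, 0.708]
contact_force: [0.3, -0.6, 0.6]
opening: 0.502
```

>>> {"fn": "drive_tool", "kwargs": {"steps": [[0,0,0.5,0,0.5],[0,0,0.4,0,0.5],[0,0,0.5,0,0.5],[0,0,0.7,0,0.5],[0,0,0.8,0,0.5],[0,0,0.8,0,0.5],[0,0,0.8,0,0.5],[0,0,0.8,0,0.5],[0,0,0.5,0,0.5],[0,0,0.3,0,0.5]]}}

```text
time: 9.0
eef_pos: [0.4971, 0.0355, 0.0174]
tcp_rot: [0.002, 0.707, -0.002, 0.707]
contact_force: [-4.9, 0.0, 2.8]
opening: 0.498
```

>>> {"fn": "drive_tool", "kwargs": {"steps": [[0,0,0.2,0,0.5],[0,0,0.2,0,0.5]]}}

```text
time: 9.2
eef_pos: [0.5004, 0.0355, 0.0174]
tcp_rot: [0.002, 0.707, -0.002, 0.707]
contact_force: [-4.4, -0.6, 3.8]
opening: 0.5
```

```bash
python3 g.py -0.3 .517 .036 .0181; python3 - <<'E'
from h import *
c=shot('wrist','w4.png'); np.save('w4.npy',c,allow_pickle=True)
im=c['frame'][200:400,230:420]; cv2.imwrite('pics/w4c.png',cv2.resize(im[:,:,::-1],None,fx=3,fy=3))
E
```

```text
t 9.2 p [0.5004 0.0355 0.0174] toolx [-0.001  0.    -1.   ] jawyaw -0.29 turn 0.01 q6 -1.7 F [-4.4 -0.6  3.8] op 0.5
world->tool y [0.005 1.    0.   ] z [ 1.    -0.005 -0.001]
[0.517  0.036  0.0181] shift [-0.07  0.06  1.66]
```

View pics/w4c.png

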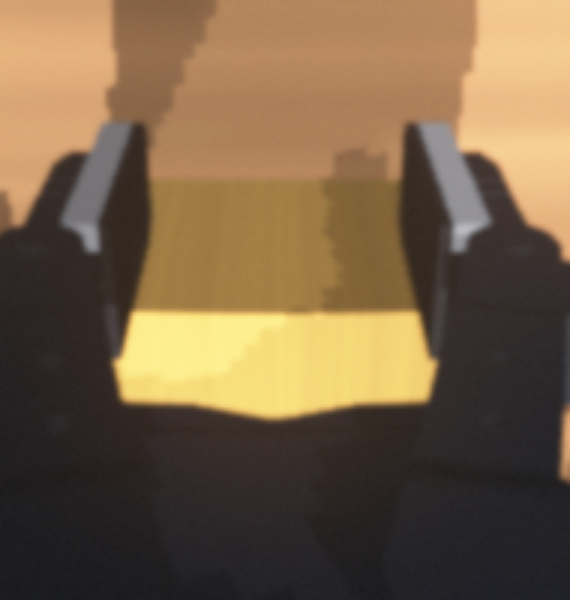

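```bash
python3 - <<'E'
from h import *
c=np.load('w4.npy',allow_pickle=True).item()
for q in [(277,303.3),(372,303.3)]: print(onz(c,*q,.045,True))
E
```

```text
[0.51065521 0.01527064 0.045     ]
[0.51098054 0.05775996 0.045     ]
```

>>> {"fn": "drive_tool", "kwargs": {"steps": [[0,0,0.2,0,0.5],[0,0,0.2,0,0.5],[0,0,0.2,0,0.5],[0,0,0.1,0,0.5]]}}

```text
time: 9.65
eef_pos: [0.5079, 0.0354, 0.0173]
tcp_rot: [0.002, 0.707, -0.002, 0.707]
contact_force: [-3.0, -0.2, 1.2]
opening: 0.495
```

>>> {"fn": "drive_tool", "kwargs": {"steps": [[0,0,0.15,0,0.5],[0,0,0.15,0,0.5],[0,0,0.1,0,0.5]]}}

```text
time: 9.95
eef_pos: [0.5118, 0.0354, 0.0174]
tcp_rot: [0.002, 0.707, -0.002, 0.707]
contact_force: [-2.1, -1.0, 0.5]
opening: 0.5
```

>>> {"fn": "drive_tool", "kwargs": {"steps": [[0,0,0.1,0,0.5],[0,0,0.1,0,0.5]]}}

```text
time: 10.15
eef_pos: [0.5137, 0.0354, 0.0174]
tcp_rot: [0.002, 0.707, -0.002, 0.707]
contact_force: [-1.7, 0.1, 0.0]
opening: 0.499
```

>>> {"fn": "drive_tool", "kwargs": {"steps": [[0,0,0.1,0,0.5],[0,0,0.1,0,0.5]]}}

```text
time: 10.35
eef_pos: [0.5157, 0.0354, 0.0174]
tcp_rot: [0.002, 0.707, -0.002, 0.707]
contact_force: [-2.6, 0.8, -1.1]
opening: 0.501
```

>>> {"fn": "drive_tool", "kwargs": {"steps": [[0,0,0.1,0,0.5],[0,0,0.1,0,0.5]]}}

```text
time: 10.55
eef_pos: [0.5163, 0.0354, 0.0174]
tcp_rot: [0.002, 0.709, -0.002, 0.706]
contact_force: [-7.8, 0.4, 5.3]
opening: 0.501
```

>>> {"fn": "drive_tool", "kwargs": {"steps": [[0,0,0.1,0,0.5],[0,0,0.1,0,0.5]]}}

```text
time: 10.75
eef_pos: [0.5168, 0.0355, 0.0174]
tcp_rot: [0.002, 0.71, -0.001, 0.704]
contact_force: [-14.5, -0.5, 10.8]
opening: 0.5
```

>>> {"fn": "drive_tool", "kwargs": {"steps": [[0,0,0.1,0,0.5],[0,0,0,0,0.5]]}}

```text
time: 10.95
eef_pos: [0.5168, 0.0356, 0.0172]
tcp_rot: [0.002, 0.711, -0.001, 0.703]
contact_force: [-13.3, -0.7, 10.5]
opening: 0.499
```

>>> {"fn": "drive_tool", "kwargs": {"steps": [[0,0,0.1,0,0.5],[0,0,0.1,0,0.5]]}}

```text
time: 11.15
eef_pos: [0.5169, 0.0357, 0.0169]
tcp_rot: [0.002, 0.713, -0.001, 0.701]
contact_force: [-20.7, -1.6, 16.9]
opening: 0.501
```

```bash
python3 g.py -0.3 .517 .036 .0181; python3 - <<'E'
from h import *
c=shot('scene'); im=c['frame'][200:290,300:420]; cv2.imwrite('pics/s2.png',cv2.resize(im[:,:,::-1],None,fx=5,fy=5,interpolation=cv2.INTER_CUBIC))
E
```

```text
t 11.15 p [0.5169 0.0357 0.0169] toolx [-0.017  0.    -1.   ] jawyaw -0.22 turn 0.08 q6 -1.69 F [-20.7  -1.6  16.9] op 0.501
world->tool y [0.005 1.    0.   ] z [ 1.    -0.005 -0.017]
[0.517  0.036  0.0181] shift [-0.12  0.03  0.01]
```

View pics/s2.png

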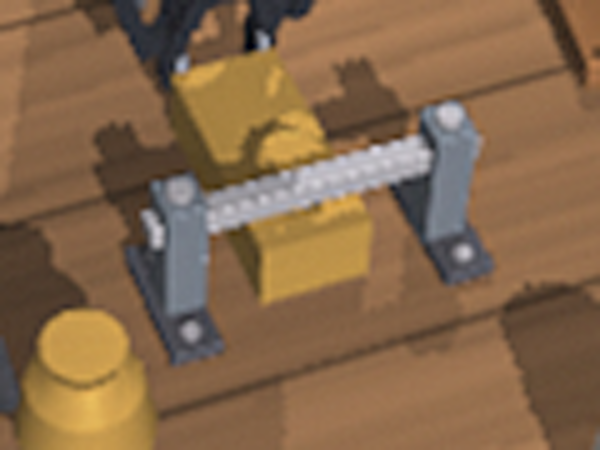

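Plinth A is caught: its boss rests against the bar's near side, and the force rose about 18 N with no travel. So A is the tall one. I'll back off, grip it, draw it back, regrip it at the middle and carry it to the tray.

>>> {"fn": "drive_tool", "kwargs": {"steps": [[0,0,-1,0,0.5],[0,0,-2,0,0.5],[-3,0,0,0,0.7],[-4,0,0,0,1],[-4,0,2,0,1],[0,0,4,0,1],[0,0,3,0,1],[0,0,1,0,1],[0,0,0,0,1]]}}

```text
time: 12.1
eef_pos: [0.5938, 0.0349, 0.1276]
tcp_rot: [0.002, 0.707, -0.002, 0.708]
contact_force: [0.4, -0.3, -0.1]
opening: 1.001
```

```bash
python3 g.py -0.3 .587 .0365 .12 .587 .0365 .010 .537 .0365 .01; python3 - <<'E'
from h import *
c=shot('wrist','w5.png'); np.save('w5.npy',c,allow_pickle=True)
m=cv2.inRange(cv2.cvtColor(c['frame'],cv2.COLOR_RGB2HSV),(18,120,60),(30,255,255))
k=max([k for k in cv2.findContours(m[:,230:420].copy(),cv2.RETR_EXTERNAL,cv2.CHAIN_APPROX_NONE)[0]],key=cv2.contourArea); k=k[:,0]+[230,0]
print(k.min(0),k.max(0)); 
for v in (k[:,1].min(),k[:,1].min()+8): 
  for u in (k[:,0].min(),k[:,0].max()): print(onz(c,u,v,.0,True),onz(c,u,v,.045,True))
E
```

```text
t 12.1 p [0.5938 0.0349 0.1276] toolx [ 0.002 -0.    -1.   ] jawyaw -0.3 turn -0.0 q6 -1.68 F [ 0.4 -0.3 -0.1] op 1.001
world->tool y [ 0.005  1.    -0.   ] z [ 1.    -0.005  0.002]
[0.587  0.0365 0.12  ] shift [ 0.76  0.16 -0.68]
[0.587  0.0365 0.01  ] shift [11.    0.   -0.02]
[0.537  0.0365 0.01  ] shift [-0.01 -0.03 -5.  ]
[278 119] [365 278]
[ 0.52754835 -0.00273633  0.        ] [0.52682132 0.00353775 0.045     ]
[0.52792264 0.07256461 0.        ] [0.5271331  0.06626293 0.045     ]
[ 0.53455869 -0.00288442  0.        ] [0.53266089 0.00341439 0.045     ]
[0.53493442 0.07264235 0.        ] [0.53297387 0.06632769 0.045     ]
```

>>> {"fn": "drive_tool", "kwargs": {"steps": [[0.5,0,-0.8,0,1],[2,0,0,0,1],[3,0,0,0,1],[3,0,0,0,1],[2,0,0,0,1],[1.1,0,0,0,1],[0,0,0,0,1],[0,0,0,0,1]], "force": 40}}

```text
time: 12.95
eef_pos: [0.5846, 0.035, 0.0121]
tcp_rot: [0.002, 0.707, -0.002, 0.707]
contact_force: [0.2, 0.2, 0.2]
opening: 0.999
```

>>> {"fn": "drive_tool", "kwargs": {"steps": [[0,0,0,0,0.5],[0,0,0,0,0.5],[0,0,0,0,0.5],[0,0,0,0,0.5],[0,0,0,0,0.5]]}}

```text
time: 13.45
eef_pos: [0.5857, 0.0352, 0.0133]
tcp_rot: [0.002, 0.706, -0.002, 0.708]
contact_force: [-0.2, 1.6, 6.5]
opening: 0.738
```

>>> {"fn": "drive_tool", "kwargs": {"steps": [[0,0,-0.5,0,0.5],[0,0,-1,0,0.5],[0,0,-1.5,0,0.5],[0,0,-1.5,0,0.5],[0,0,-0.5,0,0.5],[0,0,0,0,0.5],[0,0,0,0,1],[0,0,0,0,1],[0,0,0,0,1],[0,0,0,0,1]]}}

```text
time: 14.45
eef_pos: [0.5337, 0.0354, 0.0107]
tcp_rot: [0.002, 0.708, -0.002, 0.706]
contact_force: [0.2, 1.4, 0.7]
opening: 0.999
```

```bash
python3 g.py -0.3 .547 .0365 .01
```

```text
t 14.45 p [0.5337 0.0354 0.0107] toolx [-0.002  0.    -1.   ] jawyaw -0.29 turn 0.01 q6 -1.69 F [0.2 1.4 0.7] op 0.999
world->tool y [0.005 1.    0.   ] z [ 1.    -0.005 -0.002]
[0.547  0.0365 0.01  ] shift [0.06 0.12 1.33]
```

>>> {"fn": "drive_tool", "kwargs": {"steps": [[0,0,0.7,0,1],[0,0,0.5,0,1],[0,0,0,0,1],[0,0,0,0,0.5],[0,0,0,0,0.5],[0,0,0,0,0.5],[0,0,0,0,0.5],[0,0,0,0,0.5]], "force": 60}}

```text
time: 15.25
eef_pos: [0.5468, 0.0351, 0.0116]
tcp_rot: [0.002, 0.707, -0.002, 0.707]
contact_force: [1.0, -1.0, 1.2]
opening: 0.738
```

>>> {"fn": "drive_tool", "kwargs": {"steps": [[-1,0,0,0,0.5],[-2,0,0,0,0.5],[-3,0,0,0,0.5],[-1,0,0,0,0.5],[0,1,0,4.5,0.5],[0,2,0,4.5,0.5],[0,0,0,0,0.5]]}}

```text
time: 15.95
eef_pos: [0.5471, 0.0668, 0.0804]
tcp_rot: [0.057, 0.706, -0.057, 0.704]
contact_force: [-0.4, -1.0, -4.4]
opening: 0.741
```

```bash
python3 g.py -9.3 .4995 .3285 .08 .4995 .3285 .017
```

```text
t 15.95 p [0.5471 0.0668 0.0804] toolx [-0.002  0.001 -1.   ] jawyaw -9.27 turn 0.03 q6 -1.47 F [-0.4 -1.  -4.4] op 0.741
world->tool y [0.162 0.987 0.001] z [ 0.987 -0.162 -0.002]
[0.4995 0.3285 0.08  ] shift [ 0.08 25.06 -8.93]
[0.4995 0.3285 0.017 ] shift [ 6.3  -0.    0.02]
```

>>> {"fn": "drive_tool", "kwargs": {"steps": [[0,2,-0.8,0,0.5],[0,3.5,-1.2,0,0.5],[0,3.8,-1.4,0,0.5],[0,3.8,-1.4,0,0.5],[0,3.8,-1.4,0,0.5],[0,3.8,-1.4,0,0.5],[0,3,-1,0,0.5],[0,1.4,-0.3,0,0.5],[0,0,0,0,0.5],[0,0,0,0,0.5]]}}

```text
time: 16.95
eef_pos: [0.5008, 0.3263, 0.0806]
tcp_rot: [0.057, 0.705, -0.058, 0.704]
contact_force: [-0.2, -0.9, -5.6]
opening: 0.739
```

```bash
python3 g.py -9.3 .4995 .3285 .08 .4995 .3285 .017; python3 - <<'E'
from h import *
c=shot('wrist','w6.png'); np.save('w6.npy',c,allow_pickle=True)
E
```

```text
t 16.95 p [0.5008 0.3263 0.0806] toolx [-0.001 -0.001 -1.   ] jawyaw -9.26 turn 0.04 q6 -1.0 F [-0.2 -0.9 -5.6] op 0.739
world->tool y [ 0.162  0.987 -0.002] z [ 0.987 -0.162 -0.001]
[0.4995 0.3285 0.08  ] shift [ 0.06  0.2  -0.16]
[0.4995 0.3285 0.017 ] shift [6.3  0.01 0.01]
```

View pics/w6.png

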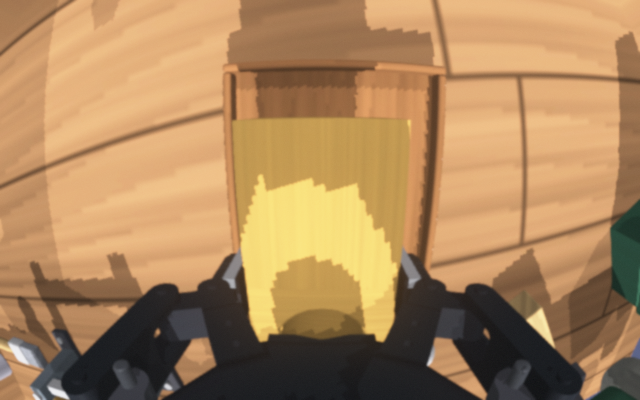

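```bash
python3 - <<'E'
from h import *
c=np.load('w6.npy',allow_pickle=True).item()
a,b=[onz(c,*q,.022,True)[:2] for q in [(225,67),(446,69)]]
d=b-a;L=np.linalg.norm(d);d/=L;n=np.array([d[1],-d[0]]);n*=np.sign(n[0]);print(a,b,L,np.degrees(np.arctan2(n[1],n[0])),(a+b)/2+n*.1025)
E
```

```text
[0.38808187 0.28013732] [0.41106297 0.42510697] 0.14677986706194107 -9.0077746993583 [0.50080829 0.33657388]
```

>>> {"fn": "drive_tool", "kwargs": {"steps": [[0.5,0.4,-0.1,0,0.5],[1.5,0.35,-0.1,0,0.5],[1.5,0,0,0,0.5],[1.3,0,0,0,0.5],[0.8,0,0,0,0.5],[0.4,0,0,0,0.5],[0.3,0,0,0,0.5],[0,0,0,0,0.5]]}}

```text
time: 17.8
eef_pos: [0.5005, 0.3351, 0.0185]
tcp_rot: [0.057, 0.705, -0.057, 0.705]
contact_force: [-0.4, -1.2, -5.1]
opening: 0.739
```

>>> {"fn": "drive_tool", "kwargs": {"steps": [[0.12,0,0,0,0.5],[0,0,0,0,0.5]]}}

```text
time: 18.0
eef_pos: [0.5007, 0.3352, 0.0178]
tcp_rot: [0.057, 0.704, -0.057, 0.705]
contact_force: [0.1, -0.1, -5.0]
opening: 0.735
```

>>> {"fn": "drive_tool", "kwargs": {"steps": [[0,0,0,0,0.88],[0,0,0,0,0.88],[0,0,0,0,0.88],[-2,0,0,0,0.88],[-4,0,0,0,0.9],[-5,0,0,0,1],[-4,0,0,0,1],[0,-1,0,0,1],[0,-3,0,0,1],[0,-4,0,0,1]]}}

```text
time: 19.0
eef_pos: [0.4874, 0.256, 0.1678]
tcp_rot: [0.057, 0.704, -0.056, 0.705]
contact_force: [0.2, -0.4, 0.6]
opening: 1.001
```

```bash
python3 g.py -8 .49 .05 .17 .491 -.335 .17; python3 - <<'E'
from h import *
c=shot('scene'); im=c['frame'][140:240,380:500]; cv2.imwrite('pics/s3.png',cv2.resize(im[:,:,::-1],None,fx=4,fy=4,interpolation=cv2.INTER_CUBIC))
E
```

```text
t 19.0 p [0.4874 0.256  0.1678] toolx [ 0.002  0.001 -1.   ] jawyaw -9.16 turn -1.16 q6 -1.11 F [ 0.2 -0.4  0.6] op 1.001
world->tool y [0.139 0.99  0.001] z [ 0.99  -0.139  0.002]
[0.49 0.05 0.17] shift [ -0.23 -20.36   3.12]
[ 0.491 -0.335  0.17 ] shift [-2.000e-02 -3.811e+01  5.460e+00]
```

View pics/s3.png

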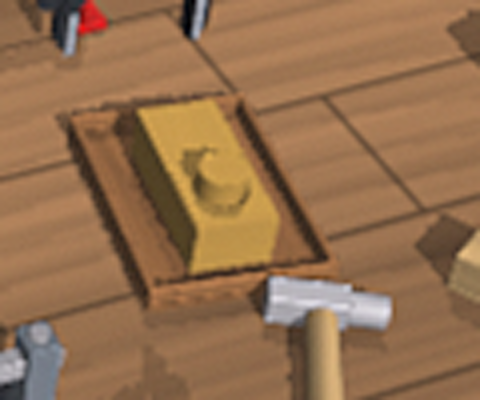

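Plinth A lies flat inside the tray, clear of the hammer. Now plinth B.

>>> {"fn": "drive_tool", "kwargs": {"steps": [[0,-2,0.3,0,1],[0,-4,0.6,0,1],[0,-4.5,0.7,0,1],[0,-4.5,0.7,0,1],[0,-4.5,0.7,0,1],[0,-4.5,0.7,0,1],[0,-4.5,0.7,0,1],[0,-4.5,0.7,0,1],[0,-4.5,0.7,0,1],[0,-4.5,0.7,0,1]]}}

```text
time: 20.05
eef_pos: [0.4831, -0.1709, 0.1672]
tcp_rot: [0.057, 0.705, -0.058, 0.705]
contact_force: [0.3, 0.3, -0.1]
opening: 0.999
```

>>> {"fn": "drive_tool", "kwargs": {"steps": [[0,-4.5,0.7,0,1],[0,-4.5,0.6,0,1],[0,-4,0.5,0,1],[1,-2.5,0.3,0,1],[1,-1,0,0,1],[0,0,0,0,1],[0,0,0,0,1]]}}

```text
time: 20.75
eef_pos: [0.4773, -0.3338, 0.1463]
tcp_rot: [0.058, 0.705, -0.057, 0.704]
contact_force: [-0.0, -0.5, 0.4]
opening: 0.999
```

```bash
python3 g.py -8.5 .491 -.351 .15 .491 -.351 .0105; python3 - <<'E'
from h import *
c=shot('wrist','w7.png'); np.save('w7.npy',c,allow_pickle=True)
E
```

```text
t 20.75 p [ 0.4773 -0.3338  0.1463] toolx [-0.001  0.002 -1.   ] jawyaw -9.28 turn -0.78 q6 -2.19 F [-0.  -0.5  0.4] op 0.999
world->tool y [0.148 0.989 0.002] z [ 0.989 -0.148 -0.002]
[ 0.491 -0.351  0.15 ] shift [-0.37 -1.5   1.61]
[ 0.491  -0.351   0.0105] shift [13.95 -0.02  0.02]
```

View pics/w7.png

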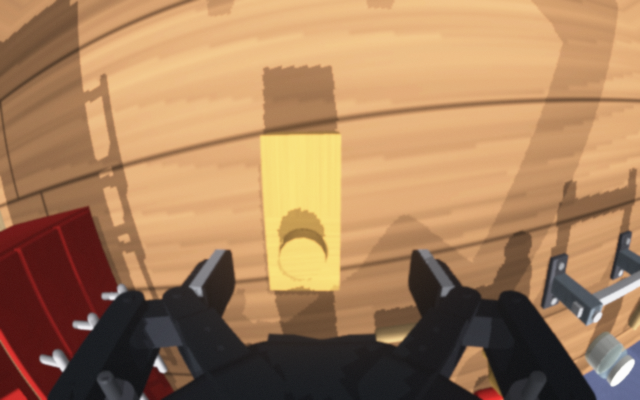

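```bash
python3 - <<'E'
from h import *
c=np.load('w7.npy',allow_pickle=True).item()
p=np.array([onz(c,*q,.045,True)[:2] for q in [(261,135),(342,135),(339.5,290),(269,290)]]);print(p.round(4),p.mean(0))
a=p[2]+p[3]-p[0]-p[1];y=np.degrees(np.arctan2(a[1],a[0]));print(y,np.linalg.norm(a)/2)
import os; os.system('python3 g.py %f %f %f .12 %f %f .0105'%(y,*p.mean(0),*p.mean(0)))
E
```

```text
t 20.8 p [ 0.4777 -0.3337  0.147 ] toolx [-0.001  0.001 -1.   ] jawyaw -9.23 turn 0.1 q6 -2.19 F [-0.3 -0.3 -0.7] op 1.002
world->tool y [0.162 0.987 0.001] z [ 0.987 -0.162 -0.001]
[ 0.490264 -0.352171  0.12    ] shift [ 2.69 -1.62  1.54]
[ 0.490264 -0.352171  0.0105  ] shift [ 1.095e+01 -1.000e-02  1.000e-02]
[[ 0.4159 -0.3723]
 [ 0.4268 -0.3093]
 [ 0.5641 -0.3312]
 [ 0.5543 -0.3958]] [ 0.49026362 -0.35217094]
-9.334259541858676 0.1397151376452616
```

>>> {"fn": "drive_tool", "kwargs": {"steps": [[0.7,-0.8,0.8,0,1],[2,-0.8,0.7,0,1],[2.5,0,0,0,1],[2.5,0,0,0,1],[2.3,0,0,0,1],[1.8,0,0,0,1],[1.2,0,0,0,1],[0.6,0,0,0,1],[0,0,0,0,1]]}}

```text
time: 21.7
eef_pos: [0.4901, -0.3527, 0.011]
tcp_rot: [0.057, 0.705, -0.057, 0.705]
contact_force: [-0.7, 0.2, -0.1]
opening: 0.999
```

>>> {"fn": "drive_tool", "kwargs": {"steps": [[0,0,0,0,0.5],[0,0,0,0,0.5],[0,0,0,0,0.5],[0,0,0,0,0.5],[0,0,0,0,0.5],[-1,0,0,0,0.5],[-2,0,0,0,0.5],[-2,0,0,0,0.5],[0,0.5,0,-4.5,0.5],[0,1,0,-4.5,0.5]]}}

```text
time: 22.7
eef_pos: [0.491, -0.3389, 0.0613]
tcp_rot: [0.001, 0.707, -0.001, 0.707]
contact_force: [-0.5, 0.8, -6.0]
opening: 0.738
```

```bash
python3 g.py -0.3 .530 .036 .06 .53 .036 .0105
```

```text
t 22.7 p [ 0.491  -0.3389  0.0613] toolx [-0.    -0.001 -1.   ] jawyaw -0.17 turn 0.13 q6 -2.34 F [-0.5  0.8 -6. ] op 0.738
world->tool y [ 0.005  1.    -0.001] z [ 1.    -0.005 -0.   ]
[0.53  0.036 0.06 ] shift [ 0.1  37.51  3.7 ]
[0.53   0.036  0.0105] shift [4.95 0.   0.  ]
```

>>> {"fn": "drive_tool", "kwargs": {"steps": [[0,2,0.2,0.1,0.5],[0,3.5,0.4,0,0.5],[0,4.2,0.4,0,0.5],[0,4.2,0.4,0,0.5],[0,4.2,0.4,0,0.5],[0,4.2,0.4,0,0.5],[0,4.2,0.4,0,0.5],[0,4.2,0.4,0,0.5],[0,4,0.4,0,0.5],[0,2,0.2,0,0.5]]}}

```text
time: 23.7
eef_pos: [0.528, 0.0322, 0.0601]
tcp_rot: [0.003, 0.708, -0.002, 0.706]
contact_force: [0.8, -0.7, -5.4]
opening: 0.738
```

>>> {"fn": "drive_tool", "kwargs": {"steps": [[0,0.8,0,0,0.5],[0,0,0,0,0.5],[0,0,0,0,0.5]]}}

```text
time: 24.0
eef_pos: [0.5295, 0.0359, 0.0608]
tcp_rot: [0.002, 0.707, -0.003, 0.707]
contact_force: [-0.4, -0.7, -4.8]
opening: 0.738
```

```bash
python3 g.py -0.3 .530 .036 .06 .53 .036 .0105
```

```text
t 24.0 p [0.5295 0.0359 0.0608] toolx [-0.001 -0.    -1.   ] jawyaw -0.43 turn -0.13 q6 -1.69 F [-0.4 -0.7 -4.8] op 0.738
world->tool y [ 0.005  1.    -0.   ] z [ 1.    -0.005 -0.001]
[0.53  0.036 0.06 ] shift [0.08 0.01 0.05]
[0.53   0.036  0.0105] shift [4.95 0.   0.01]
```

>>> {"fn": "drive_tool", "kwargs": {"steps": [[1.5,0,0,0,0.5],[1.5,0,0,0,0.5],[1,0,0,0,0.5],[0.6,0,0,0,0.5],[0.35,0,0,0,0.5],[0,0,0,0,0.5],[0,0,0,0,1],[0,0,0,0,1],[0,0,0,0,1],[0,0,0,0,1]]}}

```text
time: 25.0
eef_pos: [0.5307, 0.0362, 0.012]
tcp_rot: [0.002, 0.707, -0.003, 0.707]
contact_force: [0.7, -0.6, 0.2]
opening: 0.998
```

>>> {"fn": "drive_tool", "kwargs": {"steps": [[-2,0,0,0,1],[-4,0,0,0,1],[-4,0,-1,0,0.6],[-1,0,-4,0,0.5],[0,0,-4,0,0.5],[0,0,-0.5,0,0.5],[0,0,0,0,0.5]]}}

```text
time: 25.7
eef_pos: [0.4345, 0.037, 0.1217]
tcp_rot: [0.002, 0.707, -0.002, 0.707]
contact_force: [-0.3, -0.7, -0.7]
opening: 0.502
```

```bash
python3 g.py -0.3 .436 .036 .0185; python3 - <<'E'
from h import *
c=shot('wrist','w8.png')
g=c['frame'][200:300,295:350].astype(int); hs=cv2.cvtColor(c['frame'],cv2.COLOR_RGB2HSV)
v=hs[205:300,300:345,2].astype(float).mean(1); i=np.argmax(np.diff(v[10:60]))+215; print('edge row',i, np.diff(v)[i-208:i-202].round())
for col in (290,355):
    w=hs[220:260,col-2:col+3,2].astype(float).mean(1); r=220+np.argmax(np.diff(w))+1; print(col,r,onz(c,col,r,.045,True))
E
```

```text
t 25.7 p [0.4345 0.037  0.1217] toolx [ 0.001 -0.    -1.   ] jawyaw -0.4 turn -0.1 q6 -1.71 F [-0.3 -0.7 -0.7] op 0.502
world->tool y [ 0.005  1.    -0.   ] z [ 1.    -0.005  0.001]
[0.436  0.036  0.0185] shift [10.32 -0.1   0.14]
edge row 240 [ 2. 10. 33. 36. 13.  3.]
290 241 [0.45938506 0.01231267 0.045     ]
355 240 [0.45889766 0.06240587 0.045     ]
```

>>> {"fn": "drive_tool", "kwargs": {"steps": [[2,0,0,0,0.5],[3,0,0,0,0.5],[3,0,0,0,0.5],[1.5,0,0,0,0.5],[0.9,0,0,0,0.5],[0,0,0,0,0.5],[0,0,0,0,0.5]]}}

```text
time: 26.45
eef_pos: [0.4364, 0.0367, 0.0183]
tcp_rot: [0.002, 0.707, -0.003, 0.708]
contact_force: [0.3, 0.1, 0.4]
opening: 0.505
```

>>> {"fn": "drive_tool", "kwargs": {"steps": [[0,0,0.5,0,0.5],[0,0,0.4,0,0.5],[0,0,0.5,0,0.5],[0,0,0.7,0,0.5],[0,0,0.8,0,0.5],[0,0,0.8,0,0.5],[0,0,0.8,0,0.5],[0,0,0.8,0,0.5],[0,0,0.6,0,0.5],[0,0,0.5,0,0.5]]}}

```text
time: 27.45
eef_pos: [0.4994, 0.0365, 0.0176]
tcp_rot: [0.002, 0.707, -0.002, 0.707]
contact_force: [-4.1, -0.4, 3.1]
opening: 0.499
```

>>> {"fn": "drive_tool", "kwargs": {"steps": [[0,0,0.3,0,0.5],[0,0,0.3,0,0.5],[0,0,0.2,0,0.5]]}}

```text
time: 27.75
eef_pos: [0.5073, 0.0364, 0.0176]
tcp_rot: [0.002, 0.707, -0.002, 0.707]
contact_force: [-5.1, -0.9, 1.6]
opening: 0.502
```

>>> {"fn": "drive_tool", "kwargs": {"steps": [[0,0,0.15,0,0.5],[0,0,0.15,0,0.5],[0,0,0.1,0,0.5]]}}

```text
time: 28.05
eef_pos: [0.5112, 0.0364, 0.0177]
tcp_rot: [0.002, 0.707, -0.002, 0.707]
contact_force: [-3.2, 0.0, 1.1]
opening: 0.502
```

>>> {"fn": "drive_tool", "kwargs": {"steps": [[0,0,0.15,0,0.5],[0,0,0.15,0,0.5],[0,0,0.15,0,0.5]]}}

```text
time: 28.35
eef_pos: [0.5158, 0.0363, 0.0177]
tcp_rot: [0.002, 0.707, -0.002, 0.707]
contact_force: [-2.1, 0.1, 0.3]
opening: 0.499
```

>>> {"fn": "drive_tool", "kwargs": {"steps": [[0,0,0.15,0,0.5],[0,0,0.15,0,0.5],[0,0,0.1,0,0.5]]}}

```text
time: 28.65
eef_pos: [0.5199, 0.0363, 0.0177]
tcp_rot: [0.002, 0.707, -0.002, 0.707]
contact_force: [-3.3, -0.5, -1.0]
opening: 0.5
```

It's past the catch point with no rise in force, so I'll continue gently.

>>> {"fn": "drive_tool", "kwargs": {"steps": [[0,0,0.3,0,0.5],[0,0,0.3,0,0.5],[0,0,0.4,0,0.5],[0,0,0.4,0,0.5]]}}

```text
time: 29.05
eef_pos: [0.5341, 0.0362, 0.0177]
tcp_rot: [0.002, 0.707, -0.002, 0.707]
contact_force: [-1.4, -0.7, -2.5]
opening: 0.504
```

>>> {"fn": "drive_tool", "kwargs": {"steps": [[0,0,0.4,0,0.5],[0,0,0.4,0,0.5],[0,0,0.4,0,0.5],[0,0,0.4,0,0.5],[0,0,0.4,0,0.5],[0,0,0.4,0,0.5],[0,0,0.4,0,0.5],[0,0,0.4,0,0.5],[0,0,0.3,0,0.5],[0,0,0.3,0,0.5]]}}

```text
time: 30.05
eef_pos: [0.5718, 0.036, 0.0178]
tcp_rot: [0.002, 0.707, -0.002, 0.707]
contact_force: [-2.5, 0.1, -1.5]
opening: 0.501
```

```bash
python3 g.py -0.3 .5795 .036 .0177
```

```text
t 30.05 p [0.5718 0.036  0.0178] toolx [-0.  0. -1.] jawyaw -0.4 turn -0.1 q6 -1.68 F [-2.5  0.1 -1.5] op 0.501
world->tool y [0.005 1.    0.   ] z [ 1.    -0.005 -0.   ]
[0.5795 0.036  0.0177] shift [0.01 0.01 0.77]
```

>>> {"fn": "drive_tool", "kwargs": {"steps": [[0,0,0.3,0,0.5],[0,0,0.3,0,0.5],[0,0,0.15,0,0.5],[0,0,0,0,0.5],[0,0,-1,0,0.5],[0,0,-3,0,0.5],[0,0,-3,0,0.5],[-4,0,0,0,0.5],[-4,0,0,0,0.5],[-4,0,0,0,0.5]]}}

```text
time: 31.05
eef_pos: [0.5088, 0.0364, 0.1394]
tcp_rot: [0.002, 0.706, -0.003, 0.708]
contact_force: [0.1, -0.7, -0.5]
opening: 0.503
```

>>> {"fn": "drive_tool", "kwargs": {"steps": [[-3,0,0,0,0.5],[0,-3,0,0,0.5],[0,-4,0,0,0.5],[0,-4,0,0,0.5],[0,-4,0,0,0.5],[0,0,0,0,0.5],[0,0,0,0,0.5]]}}

```text
time: 31.75
eef_pos: [0.5081, -0.1143, 0.1682]
tcp_rot: [0.003, 0.706, -0.003, 0.708]
contact_force: [0.1, 0.2, -0.7]
opening: 0.5
```

```bash
python3 - <<'E'
from h import *
t=shot('top')['frame'][60:260,190:460]; s=shot('scene'); s=s['frame'][130:345,180:500]
a=cv2.resize(t,(675,500)); 
cv2.imwrite('pics/f1.png',cv2.resize(t[50:150,80:180],(600,600),interpolation=cv2.INTER_CUBIC)[:,:,::-1]); cv2.imwrite('pics/f2.png',cv2.resize(s,(800,537),interpolation=cv2.INTER_CUBIC)[:,:,::-1])
print(readout.get_state()['eef_pos'],readout.get_state()['contact_force'])
E
```

```text
[ 0.50804306 -0.11284807  0.16786907] [0.18334954 0.08927539 0.45401596]
```

View pics/f1.png

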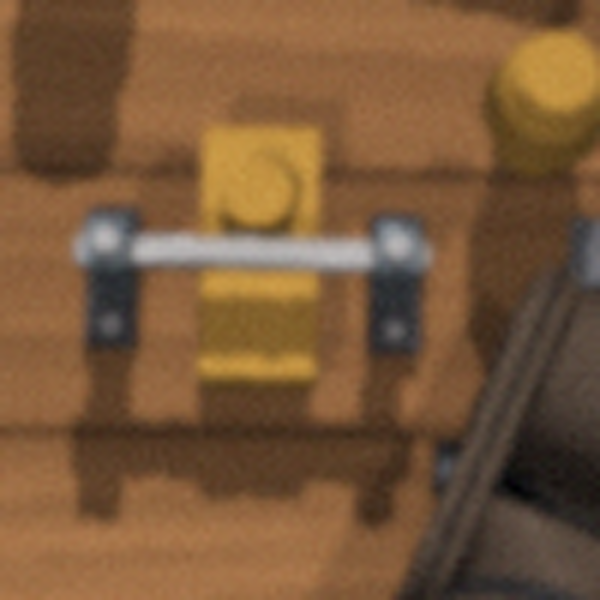

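The boss at (260,188) is past the bar, and the tail at row 380 is on the robot's side. A quick numeric check, then I hand in.

```bash
python3 - <<'E'
from h import *
c=shot('top'); f=lambda u,v,z:onz(c,270+u/6-.4,110+v/6-.4,z)[:2].round(4)
print('nose',f(262,127,.045),'tail',f(258,381,.045),'boss top far/near edge',f(262,150,.0595),f(258,230,.0595),'bar top',f(260,250,.078))
sign_off()
E
```

```text
nose [0.7328 0.0338] tail [0.5901 0.0344] boss top far/near edge [0.7155 0.0335] [0.6708 0.0351] bar top [0.6552 0.0336]
the job is handed in; nothing more can be done
```

The job is handed in. Plinth A turned out to be the tall one and lies in the tray. Plinth B cleared the gauge and lies under its bar.

- **Plinth A:** it caught at the expected spot. The push force rose about 18 N (peak about 21 N on the tool) with no further travel, a little over the suggested 14 N but under the 40 N limit. I drew it back, regripped it at the middle and laid it in the tray. A scene crop showed it flat inside the walls.
- **Plinth B:** it passed the catch point with no rise in force, staying around 2–5 N throughout.
- **B's final position:** its boss axis is about 36 mm past the bar's middle, which puts the boss's near edge roughly 9 mm beyond the bar. Its tail is about 65 mm on the robot's side. The last top view measured the nose at x = 0.733 m, the tail at 0.590 m and the bar at 0.655 m.

The arm was clear of everything at hand-in, at about 32 s. I drove nothing near the urn, hammer or can. The last wide scene picture could not be viewed because the 12-picture limit was reached, so I did not look at all three again at the end.

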